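Rebuild the keyed stack of component trays

ROBOT

A 6-joint arm with a two-finger parallel gripper is mounted at the origin on the work surface. World frame = base frame: x ahead of the robot, y to its left, z up, the work surface at z = 0. Lengths are in m, angles in rad, forces in N, time in s.
With the tool pointing down it reaches from about 0.35 to 0.85 m from the base axis. Payload 8.1 kg.
Tool frame: the origin (TCP) lies at the very end of the fingers, on their centre line; the grasp point (between the pads) lies 19 mm behind it; z points along the fingers, y is the direction in which the jaws open and shut (so a half turn about z gives the same grasp; the last joint's range is limited). The gripper opens to 85 mm and grips with 20 to 120 N. Pads are 22 mm wide; open, the fingers measure 114 mm over their backs; the gripper's body (76 mm by 85 mm) begins 54 mm behind the grasp point. The pads swing forward as they close: fully open they stand 13 mm farther back than shut.
Start: joints at [1.187, 0.13, 1.488, -0, 1.523, -0.085], TCP at [0.177, 0.573, 0.231] pointing down, gripper open.
Joint ranges: [-2.96, 2.96], [-0.89, 2.26], [0.02, 2.5], [-1.34, 4.48], [0, 2.73], [-2.66, 2.66]. Speed limits (rad/s): [2.39, 2.39, 2.79, 3.14, 3.14, 3.14].

INTERFACE

Orientations are given as a unit quaternion [w, x, y, z].
In Python, from rig import arm gives the robot as it stands. The module is installed in compiled form; this text tells all that it offers.
- The arm moves only by the shell command python3 -m jog 'ROWS' [FORCE]. ROWS is JSON, a list that holds one entry, the list of rows, each a list of 5 numbers: the opening, from -1 (shut) to 1 (fully open), then the shift along the tool's x, y, z in m, then the turn about the tool's z in degrees. A call has 1 to 5 rows; each row shifts and turns the commanded pose from where the row before left it, along the tool's axes as they then stand; what a row does not reach is not made up. A row lasts 1/10 s, in which the tool goes at most 50 mm and 8.59 degrees, less where a joint would pass 70% of its speed; a pose out of reach is approached as far as the arm can. A call is refused whole if a number of a shift passes 0.05 or a number of a turn 8.59, either way. A call with a gripper value outside its range is refused whole. The fingers move at their own pace and stop on an object; FORCE is the grip in N (left out, the last holds). Time passes only in rows, so rows that do not move let the fingers close. It gives the time, the measured TCP pose, the force and the opening at its end, in the units of the state.
- arm.read_state(): the state, without advancing time (a new reading comes with each control period).
- arm.capture(name): name is "scene" or "top" or "wrist"; returns a dict with "pixels" (420x560x3 uint8, red, green, blue), "vertical_fov" (degrees; the focal length in pixels is half the picture's height over the tangent of half this angle, whatever the lens; pixels are square), "cx", "cy" (the principal point, pixels), "R" (3x3) and "t" (3): a world point X has camera coordinates R X + t; the wrist camera has in their place "mount" (4x4, takes a point from camera to tool coordinates, whose origin is the TCP and whose axes are the flange's). Camera axes: x right, y down, z forward; pixel columns grow to the right and rows downward; lengths in m; the calibration is good to about 2 mm. A picture is of the moment at which its call begins: read the wrist's pose just before it. There is no depth.
- arm.sign_off(): hands the job in, once; it reports no verdict.
The state is a dict: "clock": time; "joint_pos": joint angles; "qd": joint speeds; "tau": joint torques, N m; "eef_pos": TCP position; "tool_rot": TCP orientation; "ft_force": force on the tool from outside, world axes, zero at the start; "moment": the same for the moment, N m; "width": opening from 0.0 (shut) to 1.0 (fully open).
Only numpy, scipy, OpenCV 4.12 (cv2) and the standard library are available. Lean on these libraries where they do the work, as an engineer would, in place of code of your own. Each camera call takes 0.05 s, during which the arm holds its last target.

TASK

The stack of component trays on the repair bench is half apart. Without lifting the middle tray out from between its rails, slide it along the drawer unit until its lugs drop into the notches and it sits flush; then set the loose top tray, the right way round, on the middle one so that its lugs drop into the notches there and it sits flush too. Lower it gently rather than dropping it, and leave the multimeter, the solder spool and the screwdriver where they are.

Things in the scene. Friction and masses are not known exactly. Their poses are not given: they have to be found in the camera images.
- deck: Low black drawer unit with pale metal deck and rails, fixed to the bench, x = -160 to +90 mm, 134 mm wide (y). Origin at bench height under where the middle tray's centre belongs; z up, x roughly to the robot's left. Flat deck at z = 60 mm, open at both ends; a rail along each long side (inner faces y = +-58 mm, tops z = 80 mm). Home, the middle tray lies on the deck, axes agreeing.
- deck_wide_notch (a point): Centre, at deck level, of the wide notch in the deck: 22 mm in x, 76 mm in y, 12 mm deep, at x = +60 mm of the drawer unit. A narrow notch, 22 x 36 mm, 12 mm deep, lies at x = -60 mm. The lugs have 3 mm play all round in them.
- middle_tray: Grey open tray, 150 (x) x 110 (y) x 45 mm without lugs, about 0.4 kg. Origin at the centre of its underside, z up. Lugs 8 mm high under it: wide (16 x 70 mm) at x = +60 mm, narrow (16 x 30 mm) at x = -60 mm. It starts between the rails, lugs standing on the deck (underside at 68 mm), 35 to 85 mm short of home towards the unit's -x end; it drops 8 mm when home.
- middle_tray_push (a point): Point at mid-height of the middle tray's flat upright -x end face (x = -75 mm, y = 0, z = 22 mm in the tray). Pushed here, slowly, towards the drawer unit's +x, the tray slides with plain friction of a few newtons.
- middle_tray_wide_notch (a point): Centre, at rim level (z = 45 mm), of the notch in the middle tray's +x end block, 76 mm in y, spanning x = 49 to 71 mm, 12 mm deep. The -x end block has a 36 mm wide notch likewise at x = -49 to -71 mm. The top tray's lugs have 3 mm play in them.
- top_tray: Grey shallow tray, 150 (x) x 110 (y) mm, walls to z = 30 mm, 0.35 kg, standing on its lugs. Origin at the centre of its underside, z up. Lugs 8 mm high under it: wide (16 x 70 mm) at x = +60 mm, narrow (16 x 30 mm) at x = -60 mm; bosses as wide stand above them inside, to rim height. Stacked, its origin is 45 mm above the middle tray's and the axes agree; half round it won't go in.
- top_tray_bar (a point): Middle of the top tray's carrying bar, above the tray's centre (z = 69 mm in the tray). The bar runs along the tray's x, 90 mm long, 14 mm thick in y, from z = 58 to z = 80 mm, open below except for a post under each end.
- meter: Bystander: black multimeter lying flat, 170 (x) x 80 (y) x 36 mm, origin at the centre of its underside.
- spool: Bystander: standing solder spool, 64 mm diameter, 50 mm high, origin at the centre of its underside.
- driver: Bystander: screwdriver lying flat along its x, 190 mm long, up to about 30 mm thick, origin at its underside.
Not all that is in view belongs to the job. Leave any turquoise or yellow look-alike of the top_tray alone.

How it is judged:
On the way, in this order (a step that is already met when the one before it is completed fails the run):
1. the middle tray has dropped home into the drawer unit's notches (horizontal distance between middle_tray and deck below 0.006 m and z of middle_tray in the frame of deck between 0.057 and 0.0625 m and angle between middle_tray's own z axis and vertical below 0.03 rad and angle between the x axis of middle_tray and the x axis of deck, either way round below 0.08 rad), for 0.2 s.
2. the top tray sits home in the middle tray's notches (horizontal distance between top_tray and middle_tray below 0.006 m and z of top_tray in the frame of middle_tray between 0.042 and 0.0475 m and angle between top_tray's own z axis and vertical below 0.03 rad and angle between the x axis of top_tray and the x axis of middle_tray, either way round below 0.08 rad), for 0.2 s.
At the end, for the whole second after the job is handed in: The middle tray sits flush on the drawer unit (within 6 mm of its place, underside within 2.5 mm of the deck, level within 0.03 rad) and the top tray flush on the middle tray (within 6 mm, within 2.5 mm in height, level within 0.03 rad), each turned like the one below within 0.08 rad, both at rest (all of step 1 and all of step 2 and linear speed of each of middle_tray, top_tray below 0.02 m/s); the robot touches nothing.
It fails at once if the middle tray is lifted more than 12 mm from its sliding height, out from between the rails (z of middle_tray in the frame of deck above 0.08 m).
It fails at once if the top tray falls free over the stack, more than 20 mm above its place (contact force between top_tray and anything else below 0.05 N and z of top_tray in the frame of middle_tray above 0.065 m and horizontal distance between top_tray and middle_tray below 0.08 m).
It fails at once if the multimeter is moved more than 30 mm (distance of meter from where it was at the start of the episode above 0.03 m).
It fails at once if the solder spool is moved more than 30 mm (distance of spool from where it was at the start of the episode above 0.03 m).
It fails at once if the screwdriver is moved more than 30 mm (distance of driver from where it was at the start of the episode above 0.03 m).
It also fails if it takes over 59 s, if anything falls off the work surface, if the arm or the gripper's body presses on something with over 40 N, if the wrist force passes 120 N, or if a joint passes its speed limit or range.

## Working session

There is one attempt and no reset: what is moved stays moved. The work goes in short steps, Python scripts to look and compute and a shell command to move; the robot and the scene stay as the last step left them, time stands still between calls to the robot, and variables do not carry over. Pictures are saved under pics/ and viewed, and the job is handed in when it is done.

```bash
mkdir -p pics; cat > h.py <<'E'
from rig import arm
import numpy as np, cv2, json, pickle
def cap(n,f):
    s=arm.read_state(); c=arm.capture(n)
    cv2.imwrite(f'pics/{f}.png',cv2.cvtColor(np.asarray(c['pixels'],np.uint8),cv2.COLOR_RGB2BGR))
    pickle.dump((s,c),open(f'pics/{f}.pkl','wb')); return s,c
E
python3 - <<'E'
from h import *
for n in ('scene','top','wrist'):
    s,c=cap(n,n+'0'); print({k:v for k,v in c.items() if k!='pixels'})
print(s)
E
```

```text
{'vertical_fov': 42.861052532445534, 'cx': 282.8028596224937, 'cy': 211.03000867485133, 'R': array([[-0.25817682,  0.96609633,  0.00161698],
       [ 0.70179451,  0.1886953 , -0.68693416],
       [-0.66394969, -0.17621569, -0.72671786]]), 't': array([ 0.1315156 , -0.28591054,  1.81919321])}
{'vertical_fov': 46.66339738767232, 'cx': 283.3805727808166, 'cy': 215.74158091882356, 'R': array([[-0.00545882, -0.99997428, -0.00465141],
       [-0.99734059,  0.00578238, -0.072652  ],
       [ 0.07267703,  0.00424244, -0.99734651]]), 't': array([0.02140091, 0.45653686, 1.48520499])}
{'vertical_fov': 61.675030064341904, 'cx': 281.39147919571815, 'cy': 215.37971057462514, 'mount': array([[-5.03639090e-04, -9.55082319e-01, -2.96340194e-01,
         7.55757552e-02],
       [ 9.99999662e-01, -2.88317135e-04, -7.70304964e-04,
         1.43893220e-03],
       [ 6.50264696e-04, -2.96340481e-01,  9.55082141e-01,
        -1.43026404e-01],
       [ 0.00000000e+00,  0.00000000e+00,  0.00000000e+00,
         1.00000000e+00]])}
{'clock': 0.1, 'joint_pos': array([ 1.18660993e+00,  1.31086508e-01,  1.48915749e+00,  3.23006349e-05,
        1.52301313e+00, -8.53898033e-02]), 'qd': array([-0.00098823, -0.00120033, -0.00213447,  0.00115748, -0.00154805,
       -0.00297375]), 'tau': array([ 9.80602454e-04, -5.70954037e+01, -5.01940942e+01, -2.30907544e-04,
        8.17784574e-03, -2.24576326e-06]), 'eef_pos': array([0.17639884, 0.57296943, 0.2303559 ]), 'tool_rot': array([-2.09298701e-04,  1.48843883e-01,  9.88860357e-01, -8.05654955e-04]), 'ft_force': array([-0.10670984, -0.43992406,  0.18184278]), 'moment': array([-0.03021414,  0.01069145, -0.02106606]), 'width': 0.9998240618717518}
```

View pics/scene0.png

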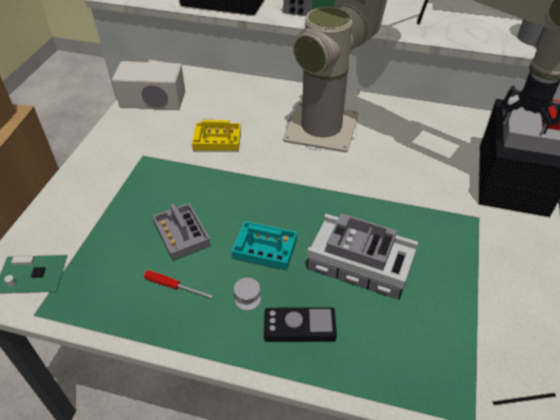

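View pics/top0.png

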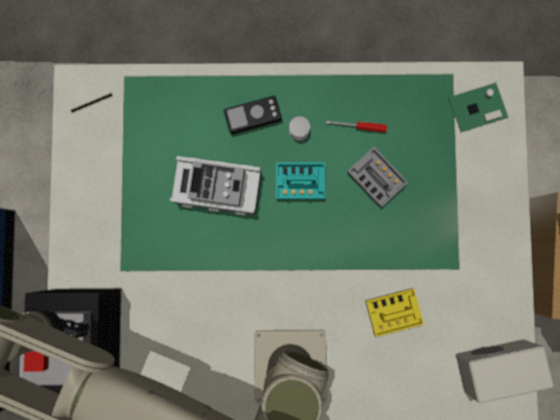

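View pics/wrist0.png

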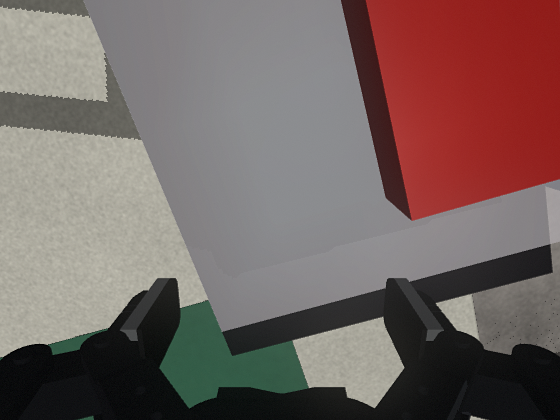

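```bash
python3 -c "
import cv2
a=cv2.imread('pics/top0.png')
cv2.imwrite('pics/top0a.png',cv2.resize(a[60:240,60:300],None,fx=3.3,fy=3.3,interpolation=2))
cv2.imwrite('pics/top0b.png',cv2.resize(a[80:260,300:540],None,fx=3.3,fy=3.3,interpolation=2))
"
```

```text
(no output)
```

View pics/top0a.png

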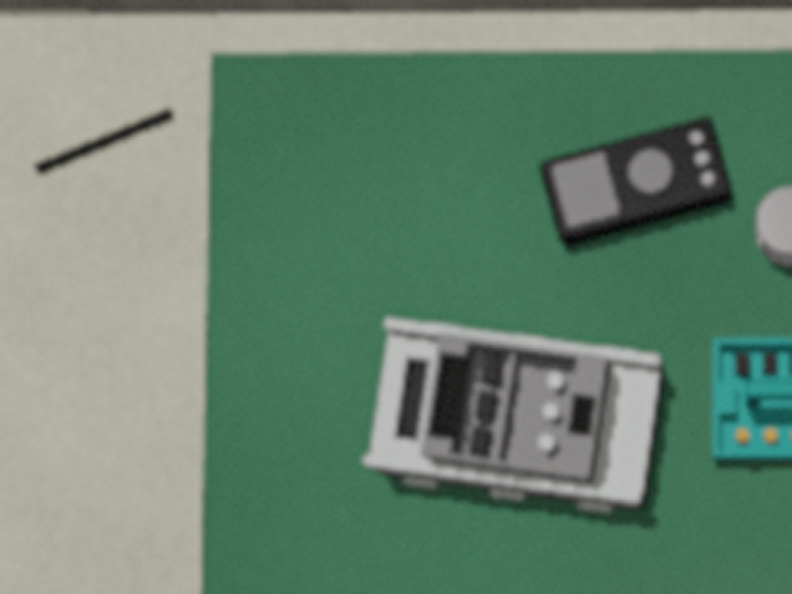

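View pics/top0b.png

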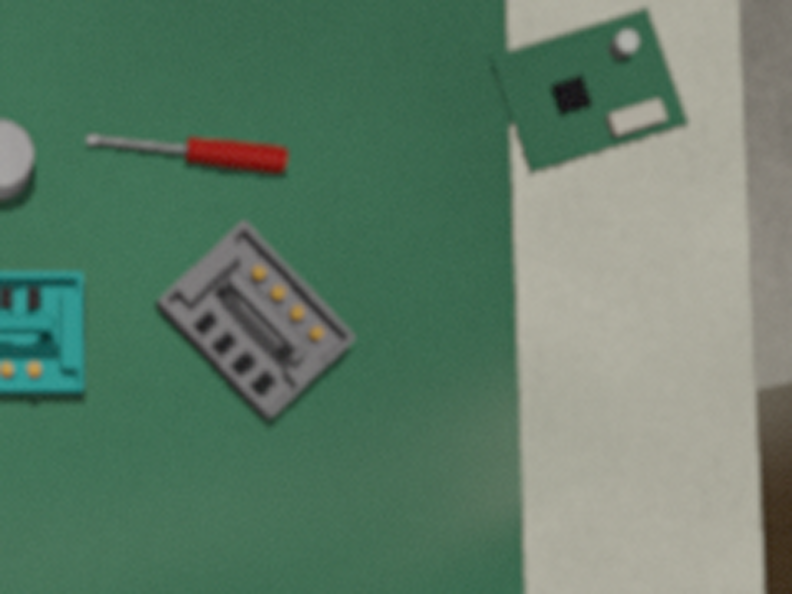

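```bash
cat >> h.py <<'E'
def ray(c,u,v,s=None):
    H=c['pixels'].shape[0]; f=H/2/np.tan(np.radians(c['vertical_fov'])/2)
    d=np.array([(u-c['cx'])/f,(v-c['cy'])/f,1])
    if 'R' in c: return -c['R'].T@c['t'], c['R'].T@d
    from scipy.spatial.transform import Rotation as Ro
    q=s['tool_rot']; R=Ro.from_quat([q[1],q[2],q[3],q[0]]).as_matrix(); M=c['mount']
    return s['eef_pos']+R@M[:3,3], R@M[:3,:3]@d
def at(c,u,v,z,s=None):
    o,d=ray(c,u,v,s); return o+d*(z-o[2])/d[2]
def fit(model,pts):
    """2D rigid fit model(x,y)->pts; returns origin, yaw, resid"""
    m=np.array(model,float);p=np.array(pts,float)[:,:2]
    mc=m.mean(0);pc=p.mean(0);a=m-mc;b=p-pc
    th=np.arctan2((a[:,0]*b[:,1]-a[:,1]*b[:,0]).sum(),(a*b).sum())
    R=np.array([[np.cos(th),-np.sin(th)],[np.sin(th),np.cos(th)]])
    o=pc-R@mc; return o,th,np.linalg.norm(m@R.T+o-p,axis=1)
def load(f): return pickle.load(open(f'pics/{f}.pkl','rb'))
E
python3 - <<'E'
from h import *
s,c=load('top0')
A=lambda x,y:(60+x/3.3,60+y/3.3); B=lambda x,y:(300+x/3.3,80+y/3.3)
P=[at(c,*A(*p),.08) for p in [(385,319),(662,354),(365,466),(643,506)]]
print(np.round(P,3))
o,th,r=fit([(.09,-.067),(-.16,-.067),(.09,.067),(-.16,.067)],P);print('as +y',o,np.degrees(th),r)
o,th,r=fit([(.09,.067),(-.16,.067),(.09,-.067),(-.16,-.067)],P);print(o,np.degrees(th),r)
# tray rim z=.113
P=[at(c,*A(*p),.113) for p in [(443,340),(610,362),(425,458),(590,482)]]
print(fit([(.075,-.055),(-.075,-.055),(.075,.055),(-.075,.055)],P))
print('tt')
P=[at(c,*B(*p),.038) for p in [(243,223),(160,303),(355,340),(270,422)]]
print(np.round(P,3)); print(fit([(.075,-.055),(.075,.055),(-.075,-.055),(-.075,.055)],P))
print('tuq',at(c,300,182,.04),'spool',at(c,300,128,.05),'driver',[at(c,*q,.015) for q in((328,124),(386,128))],'meter',at(c,253,115,.036))
E
```

```text
[[0.631 0.336 0.08 ]
 [0.597 0.086 0.08 ]
 [0.497 0.353 0.08 ]
 [0.46  0.103 0.08 ]]
as +y [0.55091396 0.25392019] 82.13168254369855 [0.00232157 0.00183164 0.0004368  0.00344684]
[0.55127738 0.25386802] 81.53064942649854 [0.13339891 0.13708645 0.13507592 0.1354077 ]
(array([0.54210443, 0.21154445]), np.float64(1.423365956097487), array([0.00255861, 0.00108113, 0.00242171, 0.00250415]))
tt
[[ 0.663 -0.259  0.038]
 [ 0.589 -0.181  0.038]
 [ 0.553 -0.361  0.038]
 [ 0.477 -0.281  0.038]]
(array([ 0.57056375, -0.27055428]), np.float64(0.7446494225687559), array([0.00078588, 0.00187396, 0.00101859, 0.0008189 ]))
tuq [ 0.55789049 -0.03254648  0.04      ] spool [ 0.7227414  -0.03356129  0.05      ] driver [array([ 0.74384499, -0.12237976,  0.015     ]), array([ 0.72992113, -0.30345817,  0.015     ])] meter [0.76813749 0.11099155 0.036     ]
```

```bash
cat >> h.py <<'E'
from scipy.spatial.transform import Rotation as Ro
def rel(x,y,z,yaw=None):
    s=arm.read_state(); q=s['tool_rot']; R=Ro.from_quat([q[1],q[2],q[3],q[0]]).as_matrix()
    d=R.T@(np.array([x,y,z])-s['eef_pos']); cy=np.degrees(np.arctan2(R[1,0],R[0,0]))
    print('t',round(s['clock'],2),'pos',np.round(s['eef_pos'],4),'yaw',round(cy,2),'tilt',round(np.degrees(np.arccos(-R[2,2])),2),'F',np.round(s['ft_force'],1),'w',round(s['width'],3),'q',np.round(s['joint_pos'],2))
    print('shift tool',np.round(d,4), 'turn', None if yaw is None else round((cy-yaw+180)%360-180,2))
E
python3 -c "
from h import *
rel(.524,.06,.25,82.1)"
```

```text
t 0.15 pos [0.1764 0.573  0.2305] yaw 162.88 tilt 0.08 F [-0.7  0.2  0.2] w 0.999 q [ 1.19  0.13  1.49  0.    1.52 -0.09]
shift tool [-0.4832 -0.388  -0.019 ] turn 80.78
```

```bash
python3 -m jog '[[[-1,-0.04,-0.03,-0.019,0],[-1,-0.04,-0.03,0,0],[-1,-0.04,-0.032,0,0],[-1,-0.04,-0.032,0,0],[-1,-0.04,-0.032,0,0]]]' 60
python3 -m jog '[[[-1,-0.04,-0.032,0,0],[-1,-0.04,-0.032,0,0],[-1,-0.04,-0.032,0,0],[-1,-0.04,-0.032,0,0],[-1,-0.04,-0.032,0,0]]]'
python3 -m jog '[[[-1,-0.04,-0.032,0,0],[-1,-0.04,-0.032,0,0],[-1,0,0,0,8.5],[-1,0,0,0,8.5],[-1,0,0,0,8.5]]]'
python3 -m jog '[[[-1,0,0,0,8.5],[-1,0,0,0,8.5],[-1,0,0,0,8.5],[-1,0,0,0,8.5],[-1,0,0,0,8.5]]]'
python3 -m jog '[[[-1,0,0,0,8.5],[-1,0,0,0,4.3],[-1,0,0,0,0]]]'
python3 -c "
from h import *
rel(.524,.06,.25,82.1);cap('wrist','w1');rel(.524,.06,.25,82.1)"
```

```text
clock: 0.65
eef_pos: [0.3184, 0.3694, 0.2488]
tool_rot: [-0.0, 0.149, 0.989, -0.0]
ft_force: [0.9, -0.2, -0.5]
width: 0.147
clock: 1.15
eef_pos: [0.4591, 0.1625, 0.249]
tool_rot: [0.0, 0.149, 0.989, 0.0]
ft_force: [0.7, 0.9, 0.8]
width: -0.002
clock: 1.65
eef_pos: [0.5147, 0.081, 0.2485]
tool_rot: [-0.0, 0.367, 0.93, -0.0]
ft_force: [-0.7, -0.0, -0.8]
width: -0.001
clock: 2.15
eef_pos: [0.5144, 0.0817, 0.2487]
tool_rot: [-0.0, 0.679, 0.735, -0.0]
ft_force: [-0.1, 0.5, -0.5]
width: -0.001
clock: 2.45
eef_pos: [0.5145, 0.0817, 0.2487]
tool_rot: [-0.0, 0.755, 0.656, -0.0]
ft_force: [-0.3, -0.7, 0.7]
width: 0.001
t 2.45 pos [0.5145 0.0817 0.2487] yaw 82.02 tilt 0.03 F [-0.3 -0.7  0.7] w 0.001 q [ 0.06 -0.09  1.68  0.    1.55  0.2 ]
shift tool [-0.0202  0.0125 -0.0013] turn -0.08
t 2.5 pos [0.5145 0.0817 0.2488] yaw 82.19 tilt 0.03 F [0.6 0.3 0.2] w -0.001 q [ 0.06 -0.09  1.68 -0.    1.55  0.2 ]
shift tool [-0.0202  0.0124 -0.0012] turn 0.09
```

View pics/w1.png

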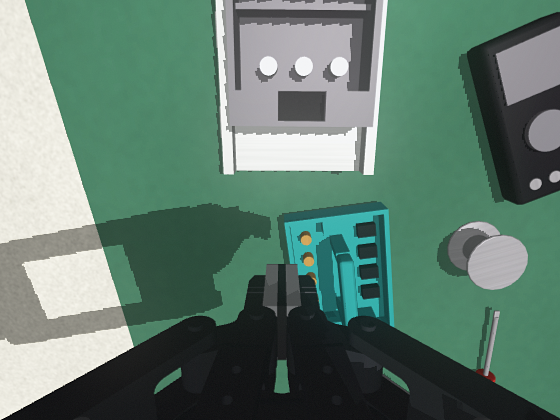

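```bash
python3 - <<'E'
from h import *
s,c=load('w1')
P=[at(c,*p,.08,s)[:2] for p in [(222,174),(374,175)]]
print('rail end',P, np.linalg.norm(P[0]-P[1]))
d=P[1]-P[0]; print('yaw x',np.degrees(np.arctan2(d[1],d[0]))+90)
o,th,r=fit([(-.16,.067),(-.16,-.067)],P); print('deck',o,np.degrees(th),r)
T=[at(c,*p,.113,s)[:2] for p in [(229,126),(374,127)]]
print('tray rear',T,np.linalg.norm(T[0]-T[1]))
R=np.array([[np.cos(th),-np.sin(th)],[np.sin(th),np.cos(th)]])
print([R.T@(t-o) for t in T])
E
python3 -c "
import cv2
a=cv2.imread('pics/w1.png')
cv2.imwrite('pics/w1a.png',cv2.resize(a[0:190,200:400],None,fx=3.1,fy=3.1,interpolation=2))"
```

```text
rail end [array([0.46455591, 0.10782287]), array([0.5992686 , 0.08797945])] 0.13616633820968022
yaw x 81.62048785914526
deck [0.55522894 0.25619308] 81.62048785914526 [0.00108317 0.00108317]
tray rear [array([0.48341625, 0.1490777 ]), array([0.5937909 , 0.13279715])] 0.11156889525740983
[array([-0.11643708,  0.0554362 ]), array([-0.11645901, -0.05613269])]
```

View pics/w1a.png

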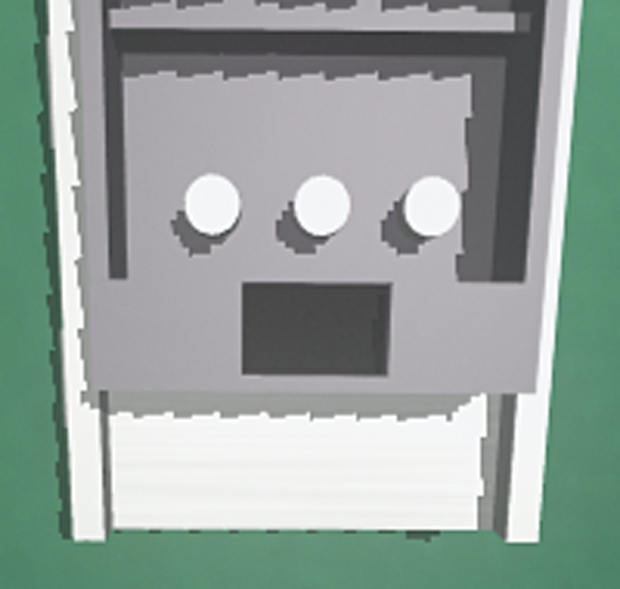

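```bash
python3 -c "
from h import *
rel(.5347,.1147,.082,81.8)"
python3 -m jog '[[[-1,0.0355,-0.016,0,0],[-1,0,0,0.04,0],[-1,0,0,0.04,0],[-1,0,0,0.04,0],[-1,0,0,0.02,0.3]]]'
python3 -m jog '[[[-1,0,0,0.026,0],[-1,0,0,0,0]]]'
python3 -c "
from h import *
rel(.5347,.1147,.082,81.8);cap('scene','s2');cap('wrist','w2')
import cv2
a=cv2.imread('pics/s2.png')[190:310,280:440]; cv2.imwrite('pics/s2a.png',cv2.resize(a,None,fx=4.5,fy=4.5,interpolation=2))"
```

```text
t 2.5 pos [0.5145 0.0817 0.2488] yaw 82.19 tilt 0.03 F [0.6 0.3 0.2] w -0.001 q [ 0.06 -0.09  1.68 -0.    1.55  0.2 ]
shift tool [0.0354 0.0156 0.1668] turn 0.39
clock: 3.0
eef_pos: [0.5011, 0.1189, 0.1048]
tool_rot: [-0.001, 0.755, 0.656, -0.002]
ft_force: [0.0, 0.4, 0.3]
width: 0.002
clock: 3.2
eef_pos: [0.5004, 0.1187, 0.079]
tool_rot: [-0.002, 0.755, 0.655, -0.003]
ft_force: [-1.3, -0.5, -0.1]
width: -0.003
t 3.2 pos [0.5004 0.1187 0.079 ] yaw 81.91 tilt 0.42 F [-1.3 -0.5 -0.1] w -0.003 q [ 0.13  0.04  1.88 -0.    1.24  0.27]
shift tool [ 0.0009  0.0345 -0.0033] turn 0.11
```

View pics/s2a.png

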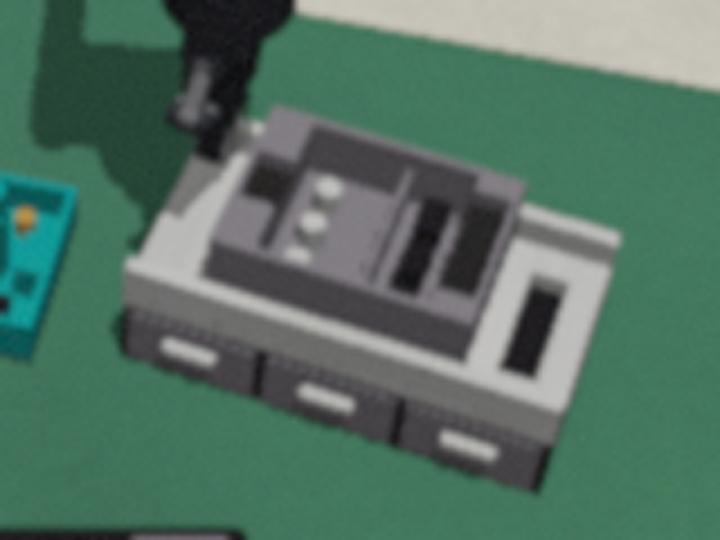

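View pics/w2.png

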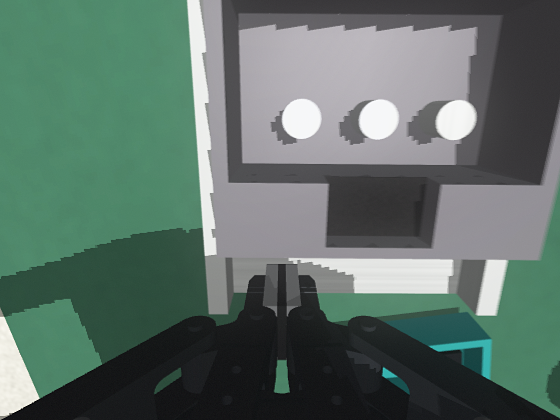

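I typed that y-shift with the wrong sign, so the closed fingers are about 34 mm off the tray's centre line (fingers at px 282, notch centre at px 382). Nothing was touched. I'll centre them now.

```bash
python3 -m jog '[[[-1,0,0.0345,-0.004,0],[-1,0,0,0,0]]]'
python3 -c "
from h import *
rel(.5347,.1147,.082,81.8);cap('wrist','w3')"
```

```text
clock: 3.5
eef_pos: [0.542, 0.1138, 0.0898]
tool_rot: [0.002, 0.756, 0.655, 0.002]
ft_force: [-1.2, 0.4, 1.3]
width: -0.002
t 3.5 pos [0.542  0.1138 0.0898] yaw 81.8 tilt 0.31 F [-1.2  0.4  1.3] w -0.002 q [ 0.11  0.12  1.77 -0.    1.25  0.26]
shift tool [-0.0001 -0.0074  0.0078] turn 0.0
```

View pics/w3.png

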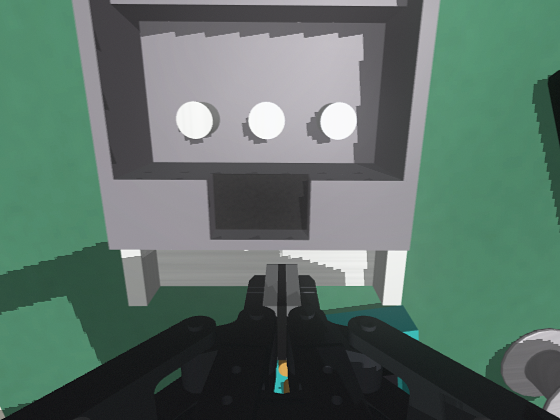

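```bash
python3 -m jog '[[[-1,0,0,0,0],[-1,0,0,0,0]]]'
python3 -c "
from h import *
rel(.5347,.1147,.082,81.8)"
```

```text
clock: 3.75
eef_pos: [0.5379, 0.1143, 0.088]
tool_rot: [0.0, 0.756, 0.655, 0.0]
ft_force: [-0.5, -0.1, -1.0]
width: -0.001
t 3.75 pos [0.5379 0.1143 0.088 ] yaw 81.8 tilt 0.06 F [-0.5 -0.1 -1. ] w -0.001 q [0.12 0.11 1.78 0.   1.25 0.26]
shift tool [-0.0001 -0.0033  0.006 ] turn 0.0
```

```bash
python3 -m jog '[[[-1,0,-0.003,0.006,0],[-1,0.004,0,0,0],[-1,0.004,0,0,0],[-1,0.004,0,0,0],[-1,0.004,0,0,0]]]'
python3 -m jog '[[[-1,0.004,0,0,0],[-1,0.004,0,0,0],[-1,0.004,0,0,0],[-1,0.004,0,0,0],[-1,0.004,0,0,0]]]'
python3 -m jog '[[[-1,0.003,0,0,0],[-1,0.003,0,0,0],[-1,0.003,0,0,0],[-1,0,0,0,0]]]'
python3 -c "
from h import *
rel(.5347,.1147,.082,81.8);s,c=cap('wrist','w4')
for p in []: pass"
```

```text
clock: 4.25
eef_pos: [0.5373, 0.1308, 0.0812]
tool_rot: [0.0, 0.756, 0.655, -0.0]
ft_force: [-0.4, -3.1, 0.0]
width: -0.003
clock: 4.75
eef_pos: [0.5402, 0.1505, 0.0811]
tool_rot: [0.0, 0.756, 0.655, -0.0]
ft_force: [-0.6, -2.9, 1.4]
width: -0.001
clock: 5.15
eef_pos: [0.5414, 0.1598, 0.081]
tool_rot: [-0.0, 0.756, 0.655, 0.0]
ft_force: [0.2, -0.1, -0.1]
width: 0.001
t 5.15 pos [0.5414 0.1598 0.081 ] yaw 81.8 tilt 0.04 F [ 0.2 -0.1 -0.1] w 0.001 q [0.2  0.16 1.74 0.   1.24 0.34]
shift tool [-0.0456 -0.0002 -0.001 ] turn -0.0
```

View pics/w4.png

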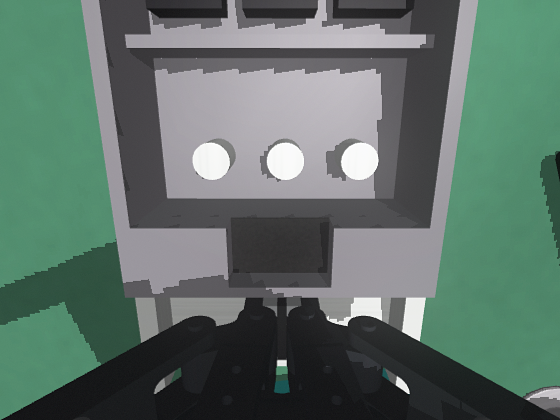

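```bash
cat >> h.py <<'E'
DO=np.array([.5552,.2562]);DY=np.radians(81.8)
def deck(p): 
    c,s=np.cos(DY),np.sin(DY); return np.array([[c,s],[-s,c]])@(np.asarray(p)[:2]-DO)
E
python3 - <<'E'
from h import *
s,c=load('w4')
print([np.round(deck(at(c,*p,.113,s)),4) for p in [(125,297),(435,297)]], deck(s['eef_pos']))
E
```

```text
[array([-0.0853,  0.0554]), array([-0.0853, -0.0551])] [-9.74153237e-02 -4.69206153e-05]
```

```bash
python3 -m jog '[[[-1,0.002,0,0,0],[-1,0.002,0,0,0],[-1,0.002,0,0,0],[-1,0.001,0,0,0],[-1,0,0,0,0]]]'
python3 -m jog '[[[-1,0.001,0,0,0],[-1,0.001,0,0,0],[-1,0,0,0,0]]]'
python3 -c "
from h import *
s,c=cap('wrist','w5');rel(.5347,.1147,.082,81.8);cap('scene','s5')
import cv2
a=cv2.imread('pics/s5.png')[190:310,280:440]; cv2.imwrite('pics/s5a.png',cv2.resize(a,None,fx=4.5,fy=4.5,interpolation=2))"
```

```text
clock: 5.7
eef_pos: [0.5422, 0.1663, 0.0809]
tool_rot: [-0.0, 0.756, 0.655, -0.0]
ft_force: [0.2, -0.9, 0.2]
width: -0.002
clock: 6.0
eef_pos: [0.5426, 0.1683, 0.081]
tool_rot: [-0.0, 0.756, 0.655, 0.0]
ft_force: [-0.3, -0.6, -0.6]
width: -0.001
t 6.05 pos [0.5427 0.1683 0.0811] yaw 81.79 tilt 0.02 F [-0.8 -0.  -0.2] w 0.002 q [0.21 0.17 1.73 0.   1.24 0.35]
shift tool [-0.0542 -0.0002 -0.0009] turn -0.01
```

View pics/w5.png

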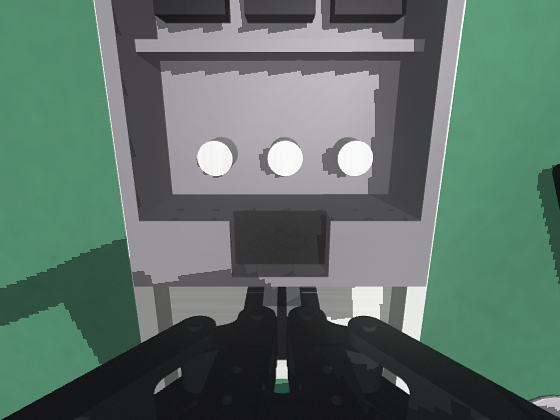

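View pics/s5a.png

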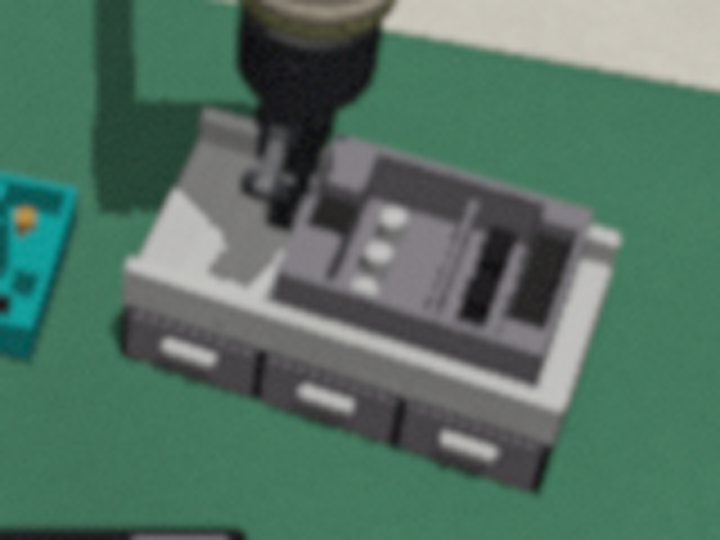

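```bash
python3 -m jog '[[[-1,-0.012,0,0,0],[-1,-0.012,0,0,0],[-1,0,0,-0.04,0],[-1,0,0,-0.05,0],[-1,0,0,-0.05,0]]]'
python3 -m jog '[[[-1,0,0,-0.05,0],[-1,0,0,0,0],[-1,0,0,0,0],[-1,0,0,0,0]]]'
python3 -c "
from h import *
s,c=cap('wrist','w6');rel(.5347,.1147,.082,81.8)"
```

```text
clock: 6.6
eef_pos: [0.5383, 0.1429, 0.222]
tool_rot: [-0.0, 0.756, 0.654, -0.001]
ft_force: [2.2, 0.3, 0.2]
width: -0.002
clock: 7.0
eef_pos: [0.5385, 0.1435, 0.2696]
tool_rot: [-0.0, 0.756, 0.654, -0.001]
ft_force: [-0.7, 0.4, -0.0]
width: 0.003
t 7.05 pos [0.5382 0.1436 0.269 ] yaw 81.75 tilt 0.18 F [0.1 0.2 0.1] w 0.001 q [ 0.17  0.    1.55 -0.    1.59  0.31]
shift tool [-0.0289  0.0012  0.187 ] turn -0.05
```

View pics/w6.png

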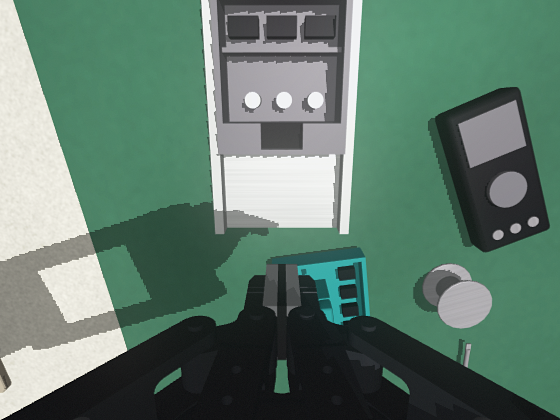

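```bash
python3 -m jog '[[[-1,0.04,0,-0.03,0],[-1,0.04,0,-0.03,0],[-1,0.01,0,0,0],[-1,0,0,0,0],[-1,0,0,0,0]]]'
python3 -c "
from h import *
s,c=cap('wrist','w7');rel(.5347,.1147,.082,81.8)
import cv2
a=cv2.imread('pics/w7.png')[0:300,180:400]; cv2.imwrite('pics/w7a.png',cv2.resize(a[:150],None,fx=3.6,fy=3.6,interpolation=2));cv2.imwrite('pics/w7b.png',cv2.resize(a[140:290],None,fx=3.6,fy=3.6,interpolation=2))"
```

```text
clock: 7.55
eef_pos: [0.5513, 0.2325, 0.3284]
tool_rot: [-0.001, 0.756, 0.655, -0.002]
ft_force: [-0.1, 0.5, -0.2]
width: 0.001
t 7.6 pos [0.5513 0.2321 0.3285] yaw 81.75 tilt 0.23 F [ 0.3 -0.3 -0.2] w 0.001 q [ 0.31  0.11  1.33 -0.    1.7   0.46]
shift tool [-0.118   0.0012  0.2468] turn -0.05
```

View pics/w7.png

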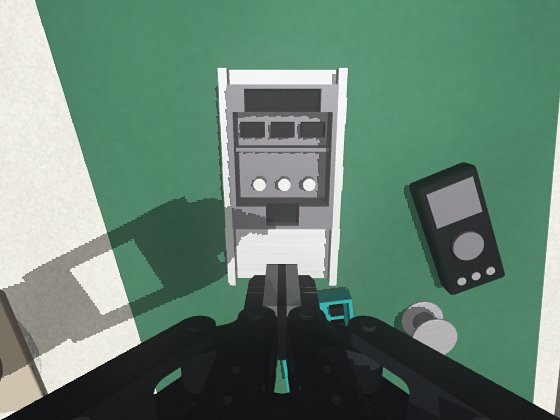

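View pics/w7a.png

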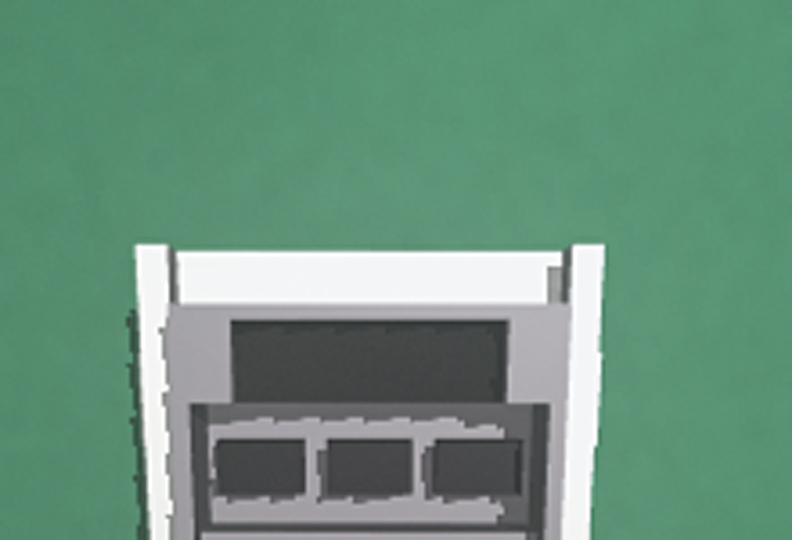

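View pics/w7b.png

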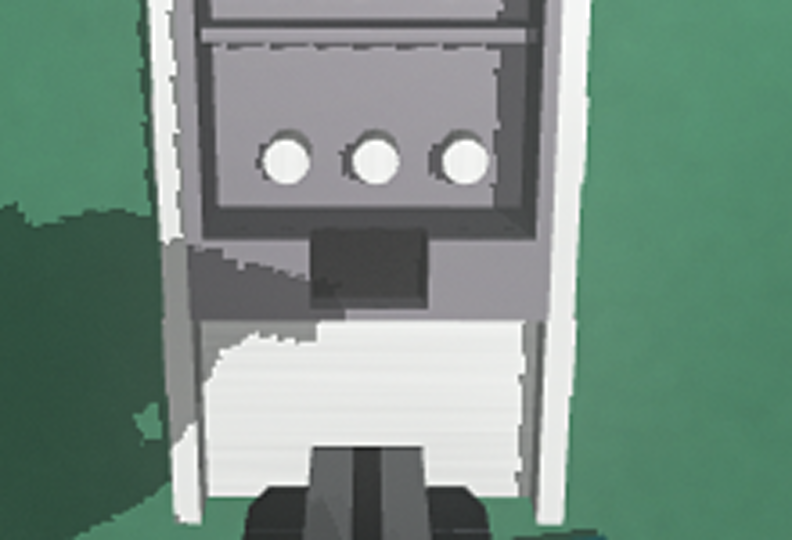

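```bash
python3 - <<'E'
from h import *
s,c=load('w7')
a=lambda x,y:(180+x/3.6-.36,y/3.6-.36); b=lambda x,y:(180+x/3.6-.36,140+y/3.6-.36)
f=lambda z,L:[at(c,*p,z,s) for p in L]
print('deck',fit([(.09,.067),(.09,-.067),(-.16,.067),(-.16,-.067)],f(.08,[a(135,245),a(604,245),b(176,523),b(562,524)])))
for z in(.105,.113):
  print('tray',z,fit([(.075,.055),(.075,-.055),(-.075,.055),(-.075,-.055)],f(z,[a(166,303),a(572,304),b(189,320),b(548,320)])))
  print('notch',fit([(.071,.038),(.071,-.038),(.049,.038),(.049,-.038),(-.049,.018),(-.049,-.018),(-.071,.018),(-.071,-.018)],f(z,[a(232,320),a(508,320),a(234,403),a(506,403),b(310,228),b(427,228),b(310,308),b(427,308)])))
E
```

```text
deck (array([0.55494967, 0.25625489]), np.float64(1.4270506315828182), array([0.0001788 , 0.00012144, 0.00037886, 0.00037228]))
tray 0.105 (array([0.55458062, 0.25447717]), np.float64(1.4266202545444728), array([8.20216809e-05, 2.36968125e-04, 5.86455337e-05, 2.25151858e-04]))
notch (array([0.55484613, 0.25520546]), np.float64(1.4249110637176066), array([0.00123737, 0.00109078, 0.00091758, 0.00070903, 0.00257889,
       0.00271816, 0.00082515, 0.0007011 ]))
tray 0.113 (array([0.55477067, 0.25567035]), np.float64(1.4266202545444733), array([0.00198394, 0.00217333, 0.00200446, 0.00217123]))
notch (array([0.55503039, 0.25638273]), np.float64(1.4249110637176063), array([0.00296244, 0.00282235, 0.00223101, 0.00201445, 0.00364675,
       0.00378954, 0.00089779, 0.0010104 ]))
```

```bash
python3 -c "
from h import *
rel(.523,-.31,.28,42.7)"
python3 -m jog '[[[1,-0.045,0.004,0,0],[1,-0.05,0.004,0,0],[1,-0.05,0.005,0,0],[1,-0.05,0.005,0,0],[1,-0.05,0.005,0,0]]]'
python3 -m jog '[[[1,-0.05,0.005,0,0],[1,-0.05,0.005,0,0],[1,-0.05,0.005,0.02,0],[1,-0.05,0.005,0.03,0],[1,-0.05,0.005,0,0]]]'
python3 -m jog '[[[1,-0.045,0,0,0],[1,0,0,0,8],[1,0,0,0,8],[1,0,0,0,8],[1,0,0,0,8]]]'
python3 -m jog '[[[1,0,0,0,7],[1,0,0,0,0],[1,0,0,0,0]]]'
python3 -c "
from h import *
rel(.523,-.31,.28,42.7);cap('wrist','w8')"
```

```text
t 7.6 pos [0.5513 0.2321 0.3285] yaw 81.75 tilt 0.23 F [ 0.3 -0.3 -0.2] w 0.001 q [ 0.31  0.11  1.33 -0.    1.7   0.46]
shift tool [-0.5404  0.05    0.0496] turn 39.05
clock: 8.1
eef_pos: [0.5383, -0.0145, 0.3297]
tool_rot: [-0.001, 0.756, 0.654, -0.001]
ft_force: [1.4, 1.7, 0.7]
width: 0.845
clock: 8.6
eef_pos: [0.5258, -0.2519, 0.2811]
tool_rot: [-0.004, 0.756, 0.654, -0.001]
ft_force: [1.8, -0.1, -0.2]
width: 1.001
clock: 9.1
eef_pos: [0.5211, -0.2961, 0.2853]
tool_rot: [-0.001, 0.909, 0.417, -0.001]
ft_force: [0.2, -0.2, 0.3]
width: 1.001
clock: 9.4
eef_pos: [0.5218, -0.2956, 0.286]
tool_rot: [-0.001, 0.931, 0.366, -0.001]
ft_force: [0.8, 0.4, 0.4]
width: 0.998
t 9.4 pos [ 0.5218 -0.2956  0.286 ] yaw 42.93 tilt 0.09 F [0.8 0.4 0.4] w 0.998 q [-0.6   0.12  1.41 -0.    1.62  0.22]
shift tool [-0.0089  0.0113  0.006 ] turn 0.23
```

View pics/w8.png

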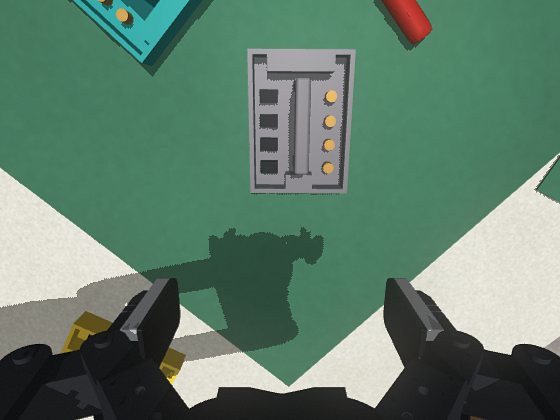

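```bash
python3 -c "
import cv2
a=cv2.imread('pics/w8.png')[40:200,230:370]; cv2.imwrite('pics/w8a.png',cv2.resize(a,None,fx=3.7,fy=3.7,interpolation=2))"
```

```text
(no output)
```

View pics/w8a.png

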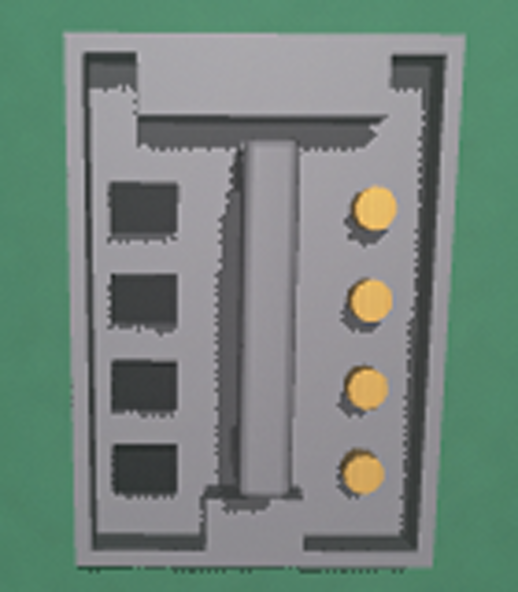

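```bash
python3 - <<'E'
from h import *
s,c=load('w8')
a=lambda x,y:(230+x/3.7-.36,40+y/3.7-.36)
f=lambda z,L:[at(c,*p,z,s) for p in L]
o,th,r=fit([(.075,.055),(.075,-.055),(-.075,.055),(-.075,-.055)],f(.038,[a(65,33),a(465,36),a(80,565),a(433,567)]));print(o,np.degrees(th),r)
o,th,r=fit([(.045,.007),(.045,-.007),(-.045,.007),(-.045,-.007)],f(.088,[a(243,140),a(296,140),a(241,492),a(291,492)]));print(o,np.degrees(th),r)
rel(.5705,-.2706,.2,42.7)
E
```

```text
[ 0.57676756 -0.27071707] 42.744345397301075 [6.25863174e-05 5.23785208e-04 7.79877000e-04 4.16560263e-04]
[ 0.57693936 -0.26968041] 43.29978812329104 [0.00160568 0.00169815 0.00166054 0.00157039]
t 9.45 pos [ 0.5221 -0.2955  0.2862] yaw 42.92 tilt 0.07 F [ 0.6 -0.6  0.3] w 1.003 q [-0.6   0.12  1.41 -0.    1.62  0.22]
shift tool [0.0525 0.0148 0.0862] turn 0.22
```

```bash
python3 -c "
from h import *
rel(.5768,-.2706,.059,42.75)"

```

```text
t 9.45 pos [ 0.5221 -0.2955  0.2862] yaw 42.92 tilt 0.07 F [ 0.6 -0.6  0.3] w 1.003 q [-0.6   0.12  1.41 -0.    1.62  0.22]
shift tool [0.0571 0.0193 0.2272] turn 0.17
```

```bash
python3 -m jog '[[[1,0.03,0.01,0,0.2],[1,0.027,0.009,0.02,0],[1,0,0,0.04,0],[1,0,0,0.04,0],[1,0,0,0,0]]]'
python3 -m jog '[[[1,0,0,0,0],[1,0,0,0,0]]]'
python3 -c "
from h import *
rel(.5768,-.2706,.059,42.75);cap('wrist','w9')"

```

```text
clock: 9.95
eef_pos: [0.5738, -0.2683, 0.1791]
tool_rot: [-0.005, 0.931, 0.364, -0.004]
ft_force: [-0.3, 0.7, -1.1]
width: 0.996
clock: 10.15
eef_pos: [0.5788, -0.2715, 0.1901]
tool_rot: [0.002, 0.932, 0.363, 0.001]
ft_force: [0.3, -0.8, 0.3]
width: 0.997
t 10.15 pos [ 0.5788 -0.2715  0.1901] yaw 42.61 tilt 0.23 F [ 0.3 -0.8  0.3] w 0.997 q [-0.52  0.25  1.43 -0.    1.46  0.31]
shift tool [-0.001  -0.0025  0.1311] turn -0.14
```

View pics/w9.png

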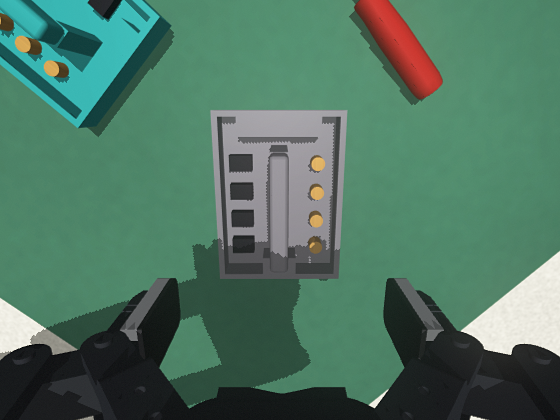

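```bash
python3 -m jog '[[[1,0,0,0.03,0],[1,0,0,0.03,0],[1,0,0,0.03,0],[1,0,0,0.02,0],[1,0,0,0.01,0]]]'
python3 -m jog '[[[1,0,0,0,0],[1,0,0,0,0],[1,0,0,0,0]]]'
python3 -c "
from h import *
rel(.5768,-.2706,.059,42.75)"

```

```text
clock: 10.7
eef_pos: [0.5778, -0.2708, 0.067]
tool_rot: [0.0, 0.932, 0.363, 0.0]
ft_force: [-0.6, -0.3, 0.3]
width: 1.001
clock: 11.0
eef_pos: [0.5791, -0.2714, 0.0694]
tool_rot: [0.001, 0.932, 0.363, 0.001]
ft_force: [0.2, -0.3, 0.4]
width: 1.001
t 11.0 pos [ 0.5791 -0.2714  0.0694] yaw 42.58 tilt 0.21 F [ 0.2 -0.3  0.4] w 1.001 q [-0.52  0.36  1.53 -0.    1.25  0.31]
shift tool [-0.0012 -0.0022  0.0104] turn -0.17
```

```bash
python3 -m jog '[[[1,-0.001,-0.002,0.01,0],[1,0,0,0,0],[-1,0,0,0,0],[-1,0,0,0,0],[-1,0,0,0,0]]]' 60
python3 -m jog '[[[-1,0,0,0,0],[-1,0,0,0,0],[-1,0,0,0,0]]]'
python3 -c "
from h import *
rel(.5768,-.2706,.059,42.75)"

```

```text
clock: 11.5
eef_pos: [0.5757, -0.2698, 0.0571]
tool_rot: [0.0, 0.932, 0.363, 0.0]
ft_force: [0.5, 0.4, -0.7]
width: 0.514
clock: 11.8
eef_pos: [0.5758, -0.2699, 0.0571]
tool_rot: [0.0, 0.932, 0.363, 0.0]
ft_force: [0.8, -0.4, -0.6]
width: 0.154
t 11.8 pos [ 0.5758 -0.2699  0.0571] yaw 42.58 tilt 0.03 F [ 0.8 -0.4 -0.6] w 0.154 q [-0.52  0.36  1.54 -0.    1.23  0.31]
shift tool [ 0.0003  0.0012 -0.0019] turn -0.17
```

```bash
python3 -m jog '[[[-1,0,0,-0.01,0],[-1,0,0,-0.03,0],[-1,0,0,-0.04,0],[-1,0,0,-0.04,0],[-1,0,0,-0.04,0]]]'
python3 -m jog '[[[-1,0,0,-0.04,0],[-1,0,0,0,0],[-1,0,0,0,0],[-1,0,0,0,0]]]'
python3 -c "
from h import *
rel(.5543,.2542,.26,81.6);cap('wrist','w10');cap('scene','s10')"

```

```text
clock: 12.3
eef_pos: [0.5748, -0.2693, 0.2182]
tool_rot: [-0.001, 0.932, 0.363, -0.001]
ft_force: [1.2, 0.3, -4.7]
width: 0.155
clock: 12.7
eef_pos: [0.5744, -0.2691, 0.2542]
tool_rot: [-0.002, 0.932, 0.363, -0.001]
ft_force: [-0.1, 0.1, -4.7]
width: 0.153
t 12.7 pos [ 0.5744 -0.2691  0.2542] yaw 42.58 tilt 0.25 F [-0.1  0.1 -4.7] w 0.153 q [-0.52  0.22  1.35 -0.    1.58  0.31]
shift tool [ 0.3392 -0.3989 -0.0046] turn -39.02
```

View pics/w10.png

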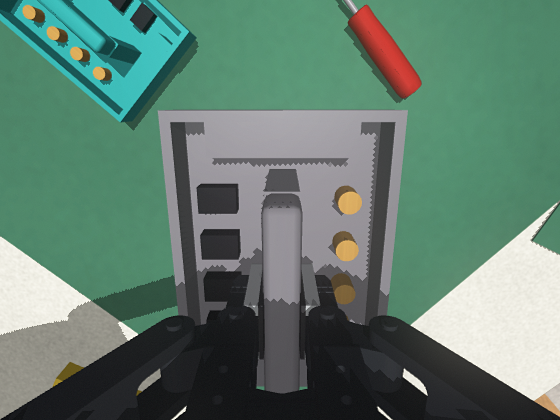

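```bash
cat >> h.py <<'E'
def held(f,L):
    s,c=load(f); q=s['tool_rot']; R=Ro.from_quat([q[1],q[2],q[3],q[0]]).as_matrix()
    z=s['eef_pos'][2]-.0191
    P=[R.T@(at(c,*p,z,s)-s['eef_pos']) for p in L]
    print(np.round(P,4), 'width',np.linalg.norm(P[0]-P[1]),'yaw in tool',np.degrees(np.arctan2(*(P[0]-P[1])[[0,1]])))
    m=(P[0]+P[1])/2; print('tray centre in tool ~',m-[.075,0,0])
E
python3 -c "
from h import *
held('w10',[(159,110.5),(408,110.5)])
import cv2
a=cv2.imread('pics/w10.png')[90:150,140:430]; cv2.imwrite('pics/w10a.png',cv2.resize(a,None,fx=2.7,fy=2.7,interpolation=2))"
```

```text
[[ 0.0752 -0.0547  0.0192]
 [ 0.0751  0.0553  0.0188]] width 0.10991792063098355 yaw in tool 179.9738648870693
tray centre in tool ~ [0.00015091 0.00030361 0.0189995 ]
```

View pics/w10a.png

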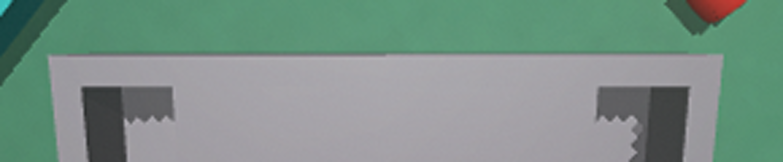

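```bash
python3 -m jog '[[[-1,0.02,-0.024,0,0],[-1,0.034,-0.04,0,0],[-1,0.034,-0.04,0,0],[-1,0.034,-0.04,0,0],[-1,0.034,-0.04,0,0]]]'
python3 -m jog '[[[-1,0.034,-0.04,0,0],[-1,0.034,-0.04,0,0],[-1,0.034,-0.04,0,0],[-1,0.034,-0.04,0,0],[-1,0.034,-0.04,0,0]]]'
python3 -m jog '[[[-1,0.013,-0.015,0,-4],[-1,0,0,0,-8],[-1,0,0,0,-8],[-1,0,0,0,-8],[-1,0,0,0,-7]]]'
python3 -m jog '[[[-1,0,0,0,-4],[-1,0,0,0,0],[-1,0,0,0,0],[-1,0,0,0,0]]]'
python3 -c "
from h import *
rel(.5546,.2545,.175,81.74);cap('wrist','w11')"

```

```text
clock: 13.3
eef_pos: [0.5651, -0.0368, 0.255]
tool_rot: [-0.001, 0.932, 0.363, -0.001]
ft_force: [0.7, -0.1, -4.5]
width: 0.157
clock: 13.8
eef_pos: [0.5554, 0.2129, 0.2551]
tool_rot: [-0.0, 0.932, 0.363, -0.001]
ft_force: [0.8, -1.6, -3.9]
width: 0.152
clock: 14.3
eef_pos: [0.5552, 0.2309, 0.2547]
tool_rot: [-0.001, 0.778, 0.629, -0.002]
ft_force: [-0.8, 0.4, -4.7]
width: 0.153
clock: 14.7
eef_pos: [0.5558, 0.2309, 0.2562]
tool_rot: [-0.0, 0.758, 0.653, -0.001]
ft_force: [-0.6, 0.2, -5.4]
width: 0.156
t 14.7 pos [0.5558 0.2309 0.2562] yaw 81.48 tilt 0.07 F [-0.6  0.2 -5.4] w 0.156 q [ 0.31  0.13  1.45 -0.    1.57  0.46]
shift tool [ 0.0232 -0.0046  0.0812] turn -0.26
```

View pics/w11.png

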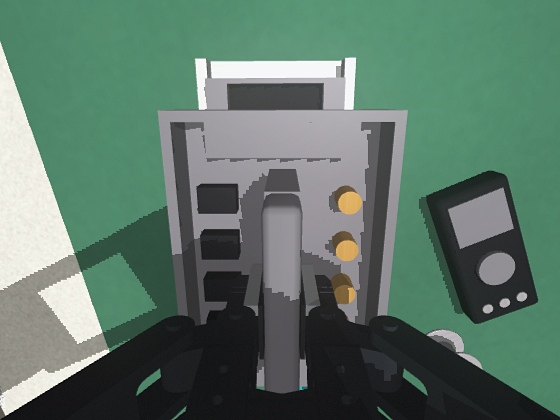

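```bash
python3 -m jog '[[[-1,0.023,-0.0045,0,-0.25],[-1,0,0,0.02,0],[-1,0,0,0.03,0],[-1,0,0,0.015,0],[-1,0,0,0,0]]]'
python3 -m jog '[[[-1,0,0,0,0],[-1,0,0,0,0],[-1,0,0,0,0]]]'
python3 -c "
from h import *
rel(.5546,.2545,.154,81.74);s,c=cap('wrist','w12');cap('scene','s12')
import cv2
a=cv2.imread('pics/s12.png')[150:310,260:440]; cv2.imwrite('pics/s12a.png',cv2.resize(a,None,fx=3.7,fy=3.7,interpolation=2))"

```

```text
clock: 15.25
eef_pos: [0.553, 0.2536, 0.1883]
tool_rot: [-0.001, 0.756, 0.655, -0.003]
ft_force: [-0.5, 0.4, -5.0]
width: 0.15
clock: 15.55
eef_pos: [0.556, 0.2546, 0.1939]
tool_rot: [0.001, 0.756, 0.655, 0.001]
ft_force: [-0.3, -0.4, -5.3]
width: 0.155
t 15.55 pos [0.556  0.2546 0.1939] yaw 81.82 tilt 0.17 F [-0.3 -0.4 -5.3] w 0.155 q [0.35 0.18 1.5  0.   1.46 0.49]
shift tool [-0.0004 -0.0015  0.0399] turn 0.08
```

View pics/w12.png

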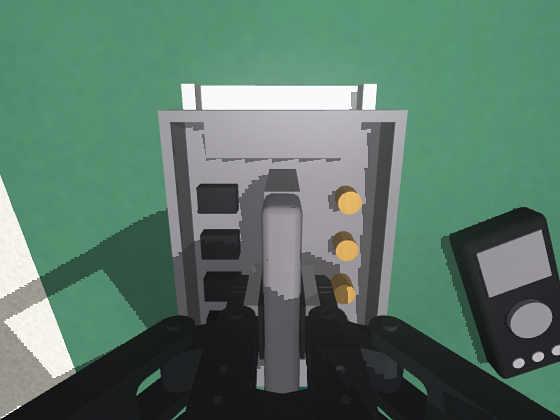

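View pics/s12a.png

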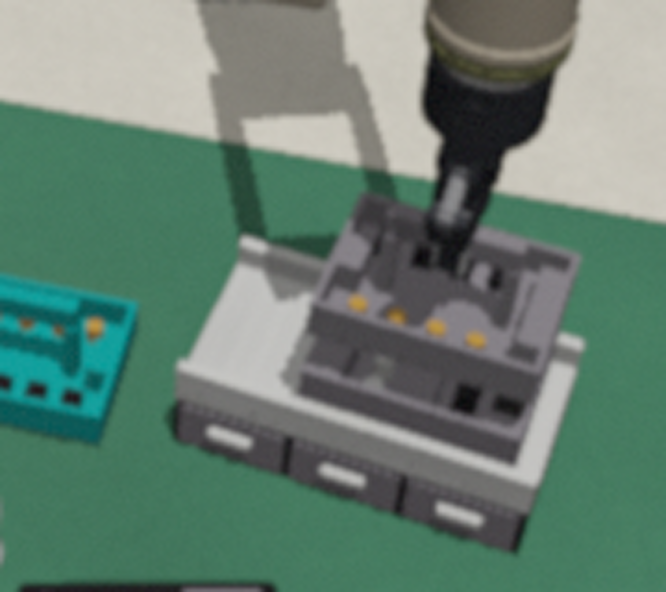

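```bash
python3 -m jog '[[[-1,0,-0.0015,0.01,0],[-1,0,0,0.01,0],[-1,0,0,0.005,0],[-1,0,0,0,0],[-1,0,0,0,0]]]'
python3 -m jog '[[[-1,0,0,0,0],[-1,0,0,0,0]]]'
python3 -c "
from h import *
rel(.5546,.2545,.154,81.74);cap('wrist','w13')"
```

```text
clock: 16.15
eef_pos: [0.5533, 0.2545, 0.1665]
tool_rot: [-0.0, 0.756, 0.655, -0.0]
ft_force: [0.4, -0.5, -4.0]
width: 0.156
clock: 16.35
eef_pos: [0.5539, 0.2548, 0.1675]
tool_rot: [0.0, 0.756, 0.655, 0.0]
ft_force: [-1.5, -0.1, -4.8]
width: 0.151
t 16.35 pos [0.5539 0.2548 0.1675] yaw 81.83 tilt 0.05 F [-1.5 -0.1 -4.8] w 0.151 q [0.35 0.19 1.54 0.   1.41 0.49]
shift tool [-0.0002  0.0008  0.0135] turn 0.09
```

View pics/w13.png

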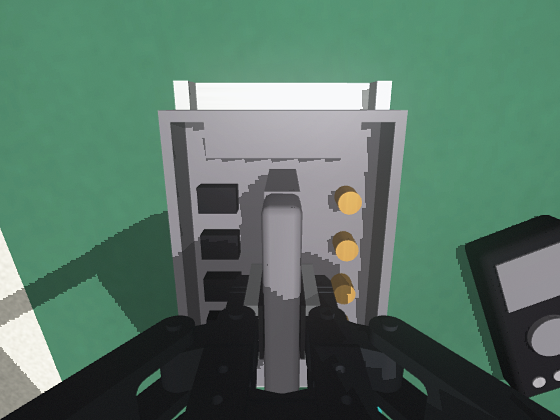

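```bash
python3 -m jog '[[[-1,0,0.0005,0.002,0],[-1,0,0,0.002,0],[-1,0,0,0.002,0],[-1,0,0,0.001,0],[-1,0,0,0,0]]]'
python3 -m jog '[[[-1,0,0,0.002,0],[-1,0,0,0.001,0],[-1,0,0,0.001,0],[-1,0,0,0,0],[-1,0,0,0,0]]]'
python3 -c "
from h import *
rel(.5546,.2545,.154,81.74)"
```

```text
clock: 16.9
eef_pos: [0.5539, 0.2545, 0.1596]
tool_rot: [-0.0, 0.756, 0.655, -0.0]
ft_force: [0.6, 0.1, -4.3]
width: 0.157
clock: 17.4
eef_pos: [0.554, 0.2546, 0.1559]
tool_rot: [-0.0, 0.756, 0.655, -0.0]
ft_force: [-0.2, 0.6, -3.3]
width: 0.157
t 17.4 pos [0.554  0.2546 0.1559] yaw 81.83 tilt 0.0 F [-0.2  0.6 -3.3] w 0.157 q [ 0.35  0.2   1.55 -0.    1.39  0.49]
shift tool [0.     0.0006 0.0019] turn 0.09
```

Already below the .162 at which the lugs would have hit the rim, so they are in the notches. I'll go on slowly.

```bash
python3 -m jog '[[[-1,0,0,0.001,0],[-1,0,0,0,0],[-1,0,0,0.001,0],[-1,0,0,0,0],[-1,0,0,0,0]]]'
python3 -c "
from h import *
rel(.5546,.2545,.154,81.74);s,c=cap('wrist','w14')"
```

```text
clock: 17.9
eef_pos: [0.5542, 0.2546, 0.1542]
tool_rot: [0.0, 0.756, 0.655, 0.0]
ft_force: [-0.2, -0.2, -1.8]
width: 0.16
t 17.9 pos [0.5542 0.2546 0.1542] yaw 81.83 tilt 0.03 F [-0.2 -0.2 -1.8] w 0.16 q [ 0.35  0.2   1.55 -0.    1.39  0.49]
shift tool [-0.0001  0.0004  0.0002] turn 0.09
```

```bash
python3 -m jog '[[[-1,0,0,0.001,0],[-1,0,0,0,0],[-1,0,0,0,0]]]'
python3 -c "
from h import *
rel(.5546,.2545,.154,81.74)"
```

```text
clock: 18.25
eef_pos: [0.5545, 0.2546, 0.1539]
tool_rot: [0.0, 0.756, 0.655, 0.001]
ft_force: [-0.2, -0.3, 6.3]
width: 0.155
t 18.25 pos [0.5545 0.2546 0.1539] yaw 81.83 tilt 0.07 F [-0.2 -0.3  6.3] w 0.155 q [ 0.35  0.2   1.55 -0.    1.39  0.49]
shift tool [-0.0001  0.0001 -0.0001] turn 0.09
```

```bash
python3 -m jog '[[[0.3,0,0,0,0],[0.3,0,0,0,0],[0.3,0,0,0,0],[0.3,0,0,0,0],[0.3,0,0,0,0]]]' 20
python3 -m jog '[[[0.3,0,0,-0.01,0],[0.3,0,0,-0.02,0],[0.3,0,0,-0.04,0],[0.3,0,0,-0.05,0],[0.3,0,0,-0.05,0]]]'
python3 -m jog '[[[0.3,-0.05,0,0,0],[0.3,-0.03,0,0,0],[0.3,0,0,0,0],[0.3,0,0,0,0],[0.3,0,0,0,0]]]'
python3 -c "
from h import *
rel(.5546,.2545,.154,81.74);s,c=cap('wrist','w15');cap('scene','s15');cap('top','t15')
import cv2
a=cv2.imread('pics/s15.png')[190:310,280:440]; cv2.imwrite('pics/s15a.png',cv2.resize(a,None,fx=4.5,fy=4.5,interpolation=2))"

```

```text
clock: 18.75
eef_pos: [0.554, 0.2546, 0.1528]
tool_rot: [-0.0, 0.756, 0.655, -0.0]
ft_force: [-0.4, 0.3, 0.0]
width: 0.647
clock: 19.25
eef_pos: [0.5535, 0.2543, 0.3251]
tool_rot: [-0.0, 0.756, 0.655, -0.0]
ft_force: [0.5, 1.2, -0.6]
width: 0.649
clock: 19.75
eef_pos: [0.5427, 0.1759, 0.3232]
tool_rot: [-0.0, 0.756, 0.655, 0.0]
ft_force: [0.3, -0.2, -0.2]
width: 0.648
t 19.75 pos [0.5427 0.1759 0.3232] yaw 81.85 tilt 0.02 F [ 0.3 -0.2 -0.2] w 0.648 q [0.22 0.03 1.43 0.   1.68 0.37]
shift tool [0.0794 0.0007 0.1692] turn 0.11
```

View pics/w15.png

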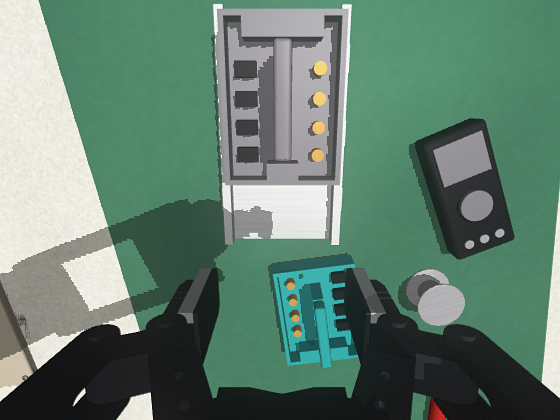

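View pics/s15a.png

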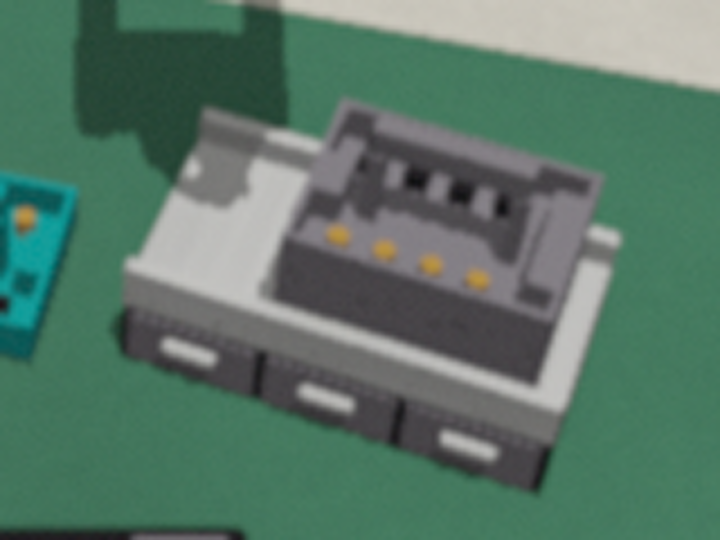

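View pics/t15.png

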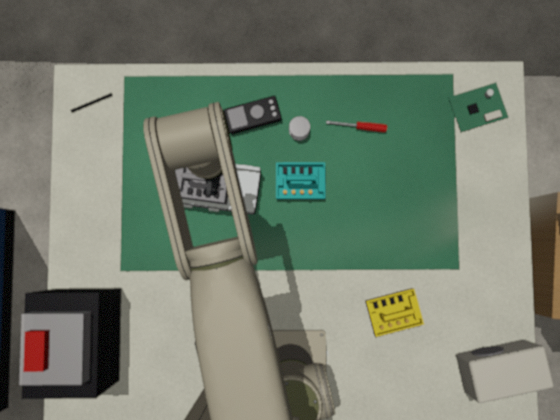

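```bash
python3 - <<'E'
from h import *
s,c=load('w15')
for z in (.135,.143):
  o,th,r=fit([(.075,.055),(.075,-.055),(-.075,.055),(-.075,-.055)],[at(c,*p,z,s) for p in [(217,9.5),(349.5,9.5),(223,184.5),(343.5,184.5)]]);print(z,o,np.degrees(th),r)
E
```

```text
0.135 [0.55586216 0.25443309] 81.87690463080737 [0.00060797 0.00068306 0.00286567 0.00292634]
0.143 [0.55581745 0.25437925] 81.87690463080737 [0.00253372 0.00267617 0.00280383 0.00275831]
```

```bash
python3 -c "
from h import *
print(arm.sign_off())"
```

```text
the job is handed in; nothing more can be done
None
```

I pushed the middle tray about 41 mm between its rails until it dropped into the drawer unit's notches. I then set the top tray on it by its bar, wide lug to wide notch. I handed the job in at about 20 s on the clock, with the gripper well clear; no verdict is reported.

**Middle tray:** The corners measured by the wrist camera fit the dropped height (rim at 105 mm), with residuals under 0.3 mm. It was about 2 mm from the drawer unit's origin and turned the same way.

**Top tray:**
- **Lowering:** I lowered it in 1–2 mm steps until the arm pressed down with about 6 N, with its underside worked out at 104.8 mm against the 105 mm wanted.
- **Position:** The last picture shows no gap between the trays. It puts the top tray about 1.3 mm off the middle one and 0.14° turned.

**Bystanders:** By eye in the last overhead picture, the multimeter, spool and screwdriver look unmoved, and so does the turquoise look-alike.

**Mistake and weak check:**
- I typed one approach shift with the wrong sign, which brought the shut fingers down about 34 mm off the centre line. They touched nothing and I corrected it before pushing.
- The final height check by picture is weak. Two corner residuals were about 3 mm, so seating rests mainly on the force, the tool height and the look of the picture.

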